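# Eject the used pipette tip into the waste beaker

### The arm

A 7-joint arm with a two-finger parallel gripper is mounted at the origin on a cart in front of the work surface, level with it; the furniture and walls round the work are solid. World frame = base frame: x ahead of the robot, y to its left, z up, the work surface at z = 0. Lengths are in mm, angles in rad, forces in N, time in s.
With the tool pointing down it reaches from about 425 to 975 mm from the base axis. Payload 16.7 kg.
Tool frame: the origin (TCP) lies at the very end of the fingers, on their centre line; the grasp point (between the pads) lies 19 mm behind it; z points along the fingers, y is the line along which they close (so a half turn about z gives the same grasp; the last joint's range is limited). The gripper opens to 85 mm and grips with 20 to 120 N. Pads are 22 mm wide; open, the fingers measure 114 mm over their backs; the gripper's body (76 mm by 85 mm) begins 54 mm behind the grasp point. The pads swing forward as they close: fully open they stand 13 mm farther back than shut.
Start: joints at [-1.421, 0.426, 0.074, 1.606, -0.034, 1.111, -0.067], TCP at [198.707, 645.052, 231.302] pointing down, gripper open.
Joint ranges: [-2.85, 2.85], [-0.5, 2.14], [-1.23, 1.37], [0.21, 2.46], [-1.02, 4.16], [0.16, 2.05], [-2.73, 2.73]. Speed limits (rad/s): [1.89, 1.89, 2.39, 2.39, 3.01, 3.01, 3.01].

### API

Orientations are given as [roll, pitch, yaw] about the fixed x, y, z axes, in that order (R = Rz(yaw) Ry(pitch) Rx(roll)).
In Python, from plant import read_state, get_image, calibration, finish_job gives the robot as it stands.
- The arm moves only by the tool apply_moves, never from a script. Its argument "plan" is text: rows parted by semicolons, each of 7 numbers parted by spaces: the shift along the tool's x, y, z in mm, then the turn, a rotation vector about the tool's x, y, z in degrees, then the opening, from -1 (shut) to 1 (fully open), so that 0 is half open. In form: dx dy dz rx ry rz grip; .... A call has 1 to 20 rows; each row is the pose to reach, as a shift and turn from the pose commanded when the call began, along the tool's axes at that moment; what a row does not reach only later rows make up. A row lasts 1/8 s, in which the tool goes at most 62.5 mm and 10.7 degrees, less where a joint would pass 70% of its speed; a pose out of reach is approached as far as the arm can. A call with a gripper value outside its range is refused whole. The fingers move at their own pace and stop on an object; "force" is the grip in N (left out, the last holds). Time passes only in rows, so rows that repeat a pose let the fingers close. It gives the time, the measured TCP pose, the force, the opening and the grip force at its end, in the units of the state.
- read_state(): the state, without advancing time (a new reading comes with each control period).
- get_image(name): name is "scene" or "top" or "wrist"; returns (picture, depth): 384x512x3 uint8, red, green, blue; 384x512 float32, mm along the optical axis (not along the pixel's ray), 0 where there is no reading.
- calibration(name): a dict with "mtx" (3x3 intrinsics, pixels), "R" (3x3) and "t" (3): a world point X has camera coordinates R X + t. Camera axes: x right, y down, z forward; pixel columns grow to the right and rows downward; lengths in mm; the calibration is good to about 2 mm. The wrist camera is an equidistant fisheye: a pixel r from the principal point sees the ray r / f radians off the axis. A picture is of the moment at which its call begins: read the wrist's pose just before it. calibration takes no time and is no camera call; for the wrist camera it gives the pose at the moment of the call.
- finish_job(): hands the job in; it is judged then, once.
The state is a dict: "clock": time; "joint_pos": joint angles; "joint_velocities": joint speeds; "effort": joint torques, N m; "eef_pos": TCP position; "ee_rot": TCP orientation; "contact_force": force on the tool from outside, world axes, zero at the start; "ft_torque": the same for the moment, N m; "finger_gap": finger opening in mm; "gripper_force": force on a finger pad.
Only numpy, scipy, OpenCV 4.12 (cv2) and the standard library are available. Lean on these libraries where they do the work, as an engineer would, in place of code of your own. Each camera call takes 0.05 s, during which the arm holds its last target. There are 200 camera calls.

### The job

A pipette with a used tip hangs on the swing arm of a small stand. Swing it round until its tip is over the mouth of the larger, plastic waste beaker (not the small glass one), then press the blue button down firmly but gently, through the soft first stop and all the way to the stiff second stop, hold it there for a moment so that the tip is pushed off into the beaker, and let the button come up slowly under your finger, without snapping, until it is fully up. Feel for the stops, never force the button beyond the second one, do not touch the used tip, and leave both beakers standing and everything else in its place.

Things in the scene. Friction and masses are not known exactly. Their poses are not given: they have to be found in the camera images.
- stand: Small laboratory stand, fixed: round grey cast base 140 mm across and 22 mm high, with an upright steel rod of 13 mm diameter, top at z = 0.288. Origin on the rod's axis at the surface.
- swing_arm (a joint): Angle (rad) of the swing arm about the rod (vertical axis, positive = counterclockwise seen from above), 0 = where it stands at the start, range -1.2 to 1.2. It turns stiffly (0.2 N m of friction, about 3 N at the screw) and stays where it is left. The arm is a bar 16 mm wide, top at z = 0.257, and carries the pipette upright, its axis 140 mm from the rod's.
- clamp_screw (a point): Top centre of the red upright clamp screw on the arm, 70 mm from the rod's axis towards the pipette, z = 0.292: a ribbed head of 17 mm diameter and 28 mm height (z = 0.264 to 0.292) over the bar. It does not turn or come off; pinch it from above to swing the arm.
- pipette: Short white single-channel pipette clamped upright in a black block (44 x 50 mm) at the arm's end; origin on its axis, at the height of the surface. Handle 31 mm across, top at z = 0.291, with a finger hook 38 mm out to its own +y; a blue ejector sleeve (18 mm) below the handle. Its own -x points away from the rod.
- nozzle_end (a point): Lower end of the pipette's nozzle on its axis, z = 0.167, inside the tip while the tip is on.
- button: Blue plunger button on the pipette, 21 mm across, 12 mm thick; pressed straight down. Beyond the first stop it gives less than 1 mm until about 8.5 N, then a stiff spring gives 5.5 mm more (to 13.3 N) up to the second stop, a hard cushion (10 to 20 N per mm); the blue sleeve goes down with it and pushes the tip off past its middle (10 to 12.5 N). Over 24 N damages it. For its place see button_top.
- button_top (a point): Centre of the button's flat top, on the pipette's axis, z = 0.326 when up. The soft first stroke takes 1.6 N rising to 2.6 to 4.3 N; its stop lies 6 to 16 mm down, depending on a volume setting that cannot be seen. Left free, the button snaps up at 0.5 to 0.9 m/s.
- plunger (a joint): First-stroke travel of the button (m): 0 = fully up, grows as it is pressed to the first stop (0.006 to 0.016); the second stroke does not show in it.
- tip: Used pipette tip: pale blue translucent cone, 72 mm long, 19 mm across its collar, 15 g. Origin at its point, own z along its axis towards the collar. On the nozzle it hangs point down, point at z = 0.107. A light snap fit holds it.
- tip_mid (a point): Middle of the tip, on its axis, 36 mm from the point.
- tip_seat (a point): Point on the tip's axis 60 mm from its point; coincides with the nozzle's end while the tip is on.
- waste_beaker: Waste beaker: the larger of the two beakers, translucent plastic with a spout, open, 74 mm across the rim, mouth about 60 mm clear, 93 mm high, 80 g, loose. Origin at the centre of its underside. Stands to the left or the right in front of the stand, its centre 128 to 152 mm from the rod's axis, so under the tip's path to within 12 mm.
- glass_beaker: Small clear glass beaker, 52 mm across, 65 mm high, loose, on the other side of the stand. Origin at the centre of its underside. Not for waste; leave it alone.
- petri_dish: Closed petri dish, 61 mm across, 16 mm high, on the surface in front of the stand between the beakers. Leave it alone.
- timer: White digital timer, 58 x 62 x 17 mm, on the surface beside the stand. Leave it alone.
- tip_box: Yellow closed box of pipette tips, 88 x 120 x 66 mm, on the surface beside the stand. Leave it alone.
There are look-alikes about, which are no part of the job. What is shaped like the waste_beaker but brown is not meant.

How it is judged:
By the outcome, as a careful person would: the job done as asked, in the order asked, and still so for the second after the job is handed in, with the robot touching nothing.
It also fails if it takes over 58 s, if anything falls off the work surface, if the arm or the gripper's body presses on something with over 40 N, if the wrist force passes 120 N, or if a joint passes its speed limit or range.

## Working session

There is one attempt and no reset: what is moved stays moved. The work goes in short steps, Python scripts to look and compute and a tool call to move; the robot and the scene stay as the last step left them, time stands still between calls to the robot, and variables do not carry over. Pictures are saved under pics/ and viewed, at most 10 in all, crops included, and the job is handed in when it is done.

Besides the shell and the picture viewer there is one more tool, called after ">>>" as name(argument=value, ...) on one line, values as JSON. apply_moves: Moves the arm, as the interface text tells. Its arguments: {"type":"object","properties":{"plan":{"type":"string"},"force":{"type":"number"}},"required":["plan"]}

```bash
mkdir -p pics
cat > h.py <<'E'
import numpy as np, cv2
from plant import *
def cloud(name):
    im,d=get_image(name); c=calibration(name); K=np.array(c["mtx"]);R=np.array(c["R"]);t=np.array(c["t"])
    v,u=np.mgrid[:d.shape[0],:d.shape[1]]
    P=np.stack([(u-K[0,2])/K[0,0]*d,(v-K[1,2])/K[1,1]*d,d],-1)
    W=(P-t)@R; W[d==0]=np.nan
    return im,d,W
E
python3 - <<'E'
from h import *
s=read_state(); print(s)
ims=[]
for n in("scene","top"):
    im,d,W=cloud(n); np.savez(f"{n}.npz",im=im,d=d,W=W)
    cv2.imwrite(f"pics/{n}0.png",cv2.resize(im[:,:,::-1],(800,600)))
    c=calibration(n);print(n,c)
E
```

```text
{'clock': 0.0, 'joint_pos': array([-1.42150773,  0.4267579 ,  0.07389291,  1.60665043, -0.03407623,
        1.11077724, -0.0671211 ]), 'joint_velocities': array([-5.42934793e-04,  1.93479669e-03, -1.21698010e-03, -1.67894161e-04,
       -2.13302810e-05,  5.51007182e-04,  1.23630463e-03]), 'effort': array([ 4.06267573e-04, -9.49840879e+01,  3.76164883e+00, -4.63530672e+01,
        1.93437439e-02,  1.00149668e-02,  3.70512282e-05]), 'eef_pos': array([198.63223612, 644.66891764, 230.57542477]), 'ee_rot': array([-3.14026710e+00,  1.39574200e-04,  2.84272236e+00]), 'contact_force': array([-0.93710435, -0.11669497,  0.19228482]), 'ft_torque': array([ 0.00336482,  0.03558183, -0.01935326]), 'gripper_force': 0.0, 'finger_gap': 85.59572456833124}
scene {'mtx': array([[410.49737998,   0.        , 251.34331959],
       [  0.        , 410.49737998, 196.69593499],
       [  0.        ,   0.        ,   1.        ]]), 'R': array([[ 0.78115281, -0.62403268, -0.01958296],
       [-0.31878468, -0.37168725, -0.87190878],
       [ 0.53682084,  0.68733674, -0.4892766 ]]), 't': array([-367.03111266,  373.55629449,  873.34754495])}
top {'mtx': array([[423.07069424,   0.        , 253.67529093],
       [  0.        , 423.07069424, 197.55935263],
       [  0.        ,   0.        ,   1.        ]]), 'R': array([[-0.00993763, -0.99991599,  0.00832254],
       [-0.99176456,  0.00879314, -0.12777224],
       [ 0.12768832, -0.00952376, -0.99176862]]), 't': array([  38.30959404,  552.32806859, 1371.7093168 ])}
```

View pics/scene0.png

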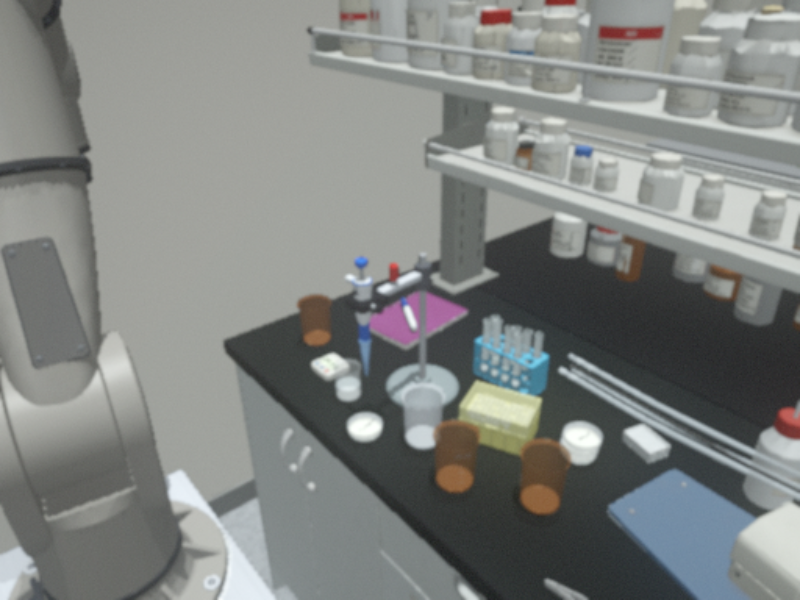

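View pics/top0.png

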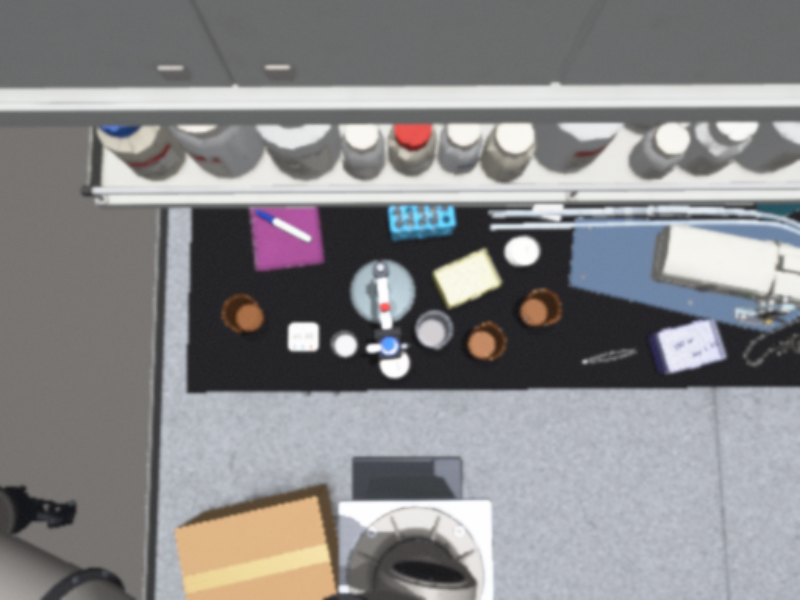

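Candidates (800x600 top view): the clear beaker at (434,329) is larger, with a spout, to the right of the stand. The small glass beaker is at (345,345). The brown ones at (243,315), (487,342) and (540,308) are look-alikes. I choose (434,329). The red screw is at (384,307), the blue button at (389,346), the rod top at (381,268) and the petri dish at (395,363).

Run:
```python
from h import *
c=calibration("top");K=np.array(c["mtx"]);R=np.array(c["R"]);t=np.array(c["t"])
def atz(u,v,z):
    r=R.T@np.array([(u-K[0,2])/K[0,0],(v-K[1,2])/K[1,1],1]); o=-R.T@t
    return (o+r*(z-o[2])/r[2]).round(1)
z=np.load("top.npz");im=z["im"];W=z["W"]
hsv=cv2.cvtColor(im,cv2.COLOR_RGB2HSV).astype(int);H,S,V=hsv[...,0],hsv[...,1],hsv[...,2]
def blob(m,box):
    k=np.zeros(m.shape,bool);x0,y0,x1,y1=box;k[y0:y1,x0:x1]=1;m=m&k
    v,u=np.nonzero(m);return u.mean(),v.mean(),m.sum()
red=blob(((H<8)|(H>172))&(S>130),(225,180,270,215)); blue=blob((H>100)&(H<125)&(S>120),(235,205,265,235))
print("red",red,atz(*red[:2],290)); print("blue",blue,atz(*blue[:2],326))
print("rod",atz(381/1.5625,268/1.5625,288))
for n,(x0,y0,x1,y1) in dict(beak=(260,190,298,230),glass=(208,208,233,232)).items():
    w=W[y0:y1,x0:x1].reshape(-1,3); 
    for lo,hi in((5,30),(30,60),(60,90),(85,100)):
        m=(w[:,2]>lo)&(w[:,2]<hi); 
        if m.sum()>3: print(n,lo,m.sum(),w[m].min(0).round(),w[m].max(0).round(),np.median(w[m],0).round())
a=im[160:250,190:320]; cv2.imwrite("pics/topc.png",cv2.resize(a[:,:,::-1],(780,540),interpolation=cv2.INTER_CUBIC))
```

```text
red (np.float64(245.88235294117646), np.float64(196.41176470588235), np.int64(17)) [523.2  56.7 290. ]
blue (np.float64(248.13793103448276), np.float64(218.58620689655172), np.int64(58)) [459.9  50.9 326. ]
rod [592.4  61.8 288. ]
beak 5 197 [ 449. -114.    5.] [582.  13.  30.] [520. -40.   7.]
beak 30 57 [ 483. -110.   33.] [576. -13.  59.] [533. -68.  45.]
beak 60 127 [ 467. -109.   61.] [573.  -5.  90.] [533. -69.  73.]
beak 85 109 [466. -76.  85.] [540.  -5.  97.] [509. -44.  91.]
glass 5 152 [444. 107.   5.] [522. 187.  30.] [480. 145.  25.]
glass 30 38 [464. 121.  30.] [501. 167.  60.] [488. 152.  46.]
glass 60 48 [454. 120.  60.] [503. 169.  72.] [477. 146.  64.]
```

View pics/topc.png

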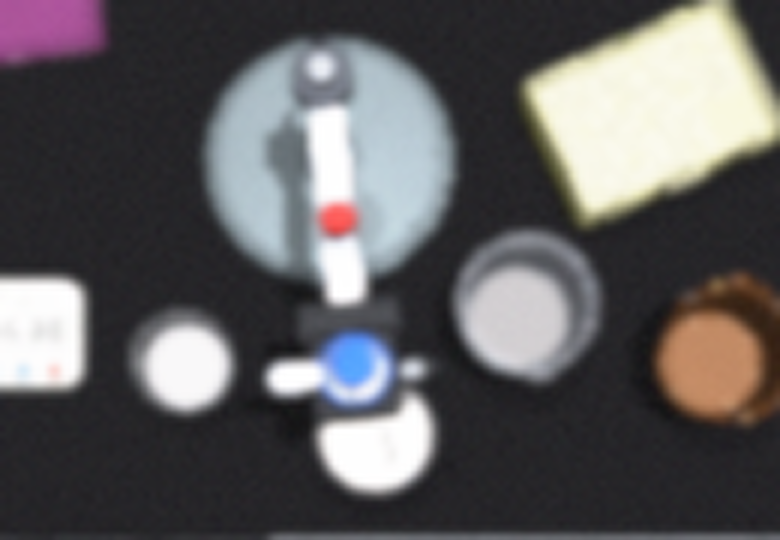

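The crop confirms the clear, spouted, larger beaker at crop (528,306). The glass beaker is at (183,360), the screw at (338,218), the button at (352,362) and the rod at (320,68). I'll move over the screw and refine there with the wrist camera.

```bash
cat >> h.py <<'E'
from scipy.spatial.transform import Rotation as Ro
def shift(p,yaw,cur=None):
    s=read_state(); p0=s["eef_pos"] if cur is None else np.array(cur[:3]); R0=Ro.from_euler("xyz",s["ee_rot"] if cur is None else cur[3:])
    Rt=Ro.from_euler("xyz",[np.pi,0,yaw]); 
    print("shift",R0.inv().apply(np.array(p)-p0).round(1),"rot",np.degrees((R0.inv()*Rt).as_rotvec()).round(1))
E
python3 - <<'E'
from h import *
for n in("top","scene"):
    W=np.load(n+".npz")["W"]; 
    m=(W[...,2]>350)&(W[...,1]<400)&(W[...,1]>-500)&(W[...,0]>350)
    print(n,np.nanmin(W[m],0),np.percentile(W[m],2,axis=0))
shift([520,57,430],0.083); shift([199,645,430],2.84)
E
```

```text
top [ 619.47290502 -499.75655036  551.01072271] [ 620.8523451  -428.37279465  566.73501912]
scene [ 622.835686   -455.37756929  350.00179995] [ 626.10585657 -415.87995535  350.62473983]
shift [-480.2 -467.3 -198.8] rot [-0.000e+00  1.000e-01  1.581e+02]
shift [-3.000e-01  1.000e-01 -1.993e+02] rot [-0.1  0.   0.2]
```

>>> apply_moves(plan="0 0 -200 0 0 30 1;0 0 -200 0 0 40 1;0 0 -200 0 0 40 1;0 0 -200 0 0 40 1;-480 -467 -200 0 0 158 1;-480 -467 -200 0 0 158 1;-480 -467 -200 0 0 158 1;-480 -467 -200 0 0 158 1;-480 -467 -200 0 0 158 1;-480 -467 -200 0 0 158 1;-480 -467 -200 0 0 158 1;-480 -467 -200 0 0 158 1;-480 -467 -200 0 0 158 1;-480 -467 -200 0 0 158 1;-480 -467 -200 0 0 158 1;-480 -467 -200 0 0 158 1;-480 -467 -200 0 0 158 1;-480 -467 -200 0 0 158 1;-480 -467 -200 0 0 158 1;-480 -467 -200 0 0 158 1")

```text
clock: 2.6
eef_pos: [519.8, 57.9, 431.3]
ee_rot: [-3.141, 0.0, 0.086]
contact_force: [0.7, -0.1, -0.1]
finger_gap: 85.7
gripper_force: 0.0
```

Run:
```python
from h import *
s=read_state();print(s["clock"],s["eef_pos"],s["ee_rot"],s["joint_pos"].round(2),s["contact_force"])
c=calibration("wrist");im,d=get_image("wrist");np.savez("w1.npz",im=im,d=d,**{k:np.array(c[k]) for k in("mtx","R","t")});print(c)
cv2.imwrite("pics/w1.png",cv2.resize(im[:,:,::-1],(800,600)))
```

```text
2.6 [519.78570493  57.90543565 431.32979772] [-3.14139529e+00  3.59855226e-05  8.62265919e-02] [-1.01  0.03  0.82  1.69 -0.02  1.43 -1.68] [ 0.73141814 -0.08458545 -0.08306072]
{'mtx': array([[297.31863964,   0.        , 259.72744437],
       [  0.        , 297.31863964, 194.19832886],
       [  0.        ,   0.        ,   1.        ]]), 'R': array([[ 0.08700994, -0.99620684,  0.00109909],
       [-0.9617391 , -0.08371168,  0.26086444],
       [-0.25978293, -0.02375484, -0.96537482]]), 't': array([ 11.62813904, 418.38439055, 707.81710161])}
```

View pics/w1.png

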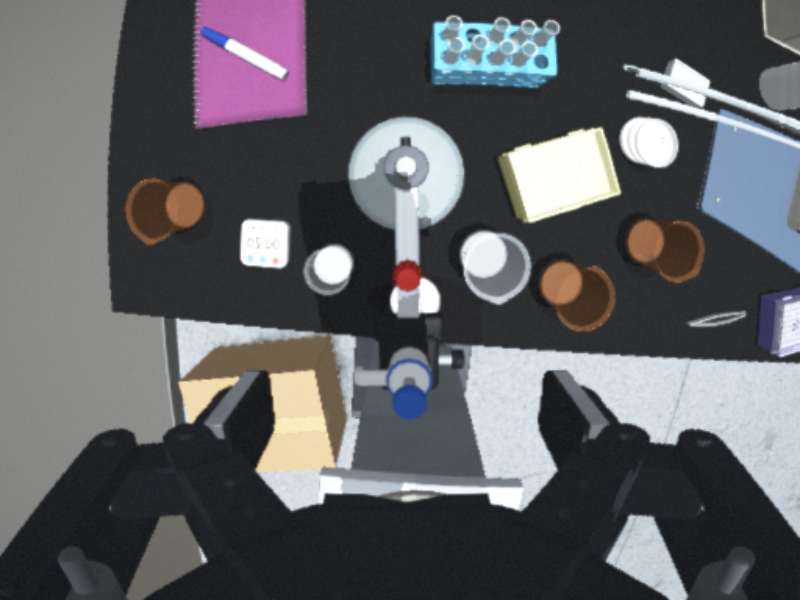

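The wrist view shows the screw at (407,275), the button top at (409,402), the rod top at (406,166) and the waste beaker's rim at (496,268). I'll compute their positions from fisheye rays and depth.

```bash
cat >> h.py <<'E'
def fcloud(z):
    im,d,K,R,t=[z[k] for k in("im","d","mtx","R","t")]
    v,u=np.mgrid[:384,:512]; x=(u-K[0,2])/K[0,0];y=(v-K[1,2])/K[1,1];th=np.hypot(x,y)
    f=np.tan(th)/np.maximum(th,1e-9)
    W=(np.stack([x*f*d,y*f*d,d],-1)-t)@R; W[d==0]=np.nan
    return im,W
def meas(z):
    im,W=fcloud(z); h=cv2.cvtColor(im,cv2.COLOR_RGB2HSV).astype(int);H,S,V=h[...,0],h[...,1],h[...,2]
    X,Y,Z=W[...,0],W[...,1],W[...,2]
    def rep(n,m):
        if m.sum()<4: print(n,"few");return
        w=W[m]; r=cv2.minEnclosingCircle(w[:,:2].astype(np.float32)); print(n,m.sum(),"mean",w.mean(0).round(1),"circ",np.round(r[0],1),round(r[1],1))
    near=(X>400)&(X<650)&(Y>-120)&(Y<200)
    rep("screw",near&((H<8)|(H>170))&(S>120)&(Z>285)&(Z<300))
    rep("button",near&(H>100)&(H<130)&(S>120)&(Z>318)&(Z<335))
    rep("rod",near&(Z>275)&(Z<296)&(S<80)&(np.hypot(X-592,Y-62)<25))
    return im,W
E
python3 - <<'E'
from h import *
im,W=meas(np.load("w1.npz"))
m=(W[...,2]>80)&(W[...,2]<102)&(np.hypot(W[...,0]-503,W[...,1]+41)<55)
w=W[m];print("beaker",len(w),w.min(0).round(),w.max(0).round(),cv2.minEnclosingCircle(w[:,:2].astype(np.float32)))
E
```

```text
screw 215 mean [526.3  57.6 291.4] circ [526.5  58.1] 8.8
button 368 mean [457.4  50.2 324.7] circ [456.  50.] 10.4
rod 141 mean [594.5  64.4 288. ] circ [594.4  64.3] 6.4
beaker 443 [465. -78.  80.] [540.  -5.  95.] ((502.4242858886719, -40.334381103515625), 38.63356018066406)
```

Run:
```python
from h import *
shift([526.4,58,268],0.1)
```

```text
shift [  6.5   0.3 163.4] rot [-0.  -0.  -0.8]
```

>>> apply_moves(plan="6.5 0.3 50 0 0 -0.8 1;6.5 0.3 100 0 0 -0.8 1;6.5 0.3 140 0 0 -0.8 1;6.5 0.3 155 0 0 -0.8 1;6.5 0.3 163 0 0 -0.8 1;6.5 0.3 163 0 0 -0.8 0;6.5 0.3 163 0 0 -0.8 -0.4;6.5 0.3 163 0 0 -0.8 -0.4", force=25)

```text
clock: 3.65
eef_pos: [526.8, 57.8, 269.1]
ee_rot: [-3.141, -0.001, 0.099]
contact_force: [-0.2, 0.5, 0.1]
finger_gap: 32.3
gripper_force: 0.0
```

>>> apply_moves(plan="0 0 0 0 0 0 -0.6;0 0 0 0 0 0 -1;0 0 0 0 0 0 -1;0 0 0 0 0 0 -1", force=25)

```text
clock: 4.15
eef_pos: [526.6, 57.7, 268.7]
ee_rot: [-3.141, -0.0, 0.099]
contact_force: [-2.0, -0.2, 5.3]
finger_gap: 15.8
gripper_force: 24.3
```

Run:
```python
from h import *
s=read_state();p=s["eef_pos"];a0=s["ee_rot"][2]
rod=np.array([595,64.]);r=p[:2]-rod;print(np.hypot(*r),s["finger_gap"],s["contact_force"])
Rm=Ro.from_euler("xyz",s["ee_rot"]).inv()
for k in range(1,11):
    a=0.075*k;c,q=np.cos(a),np.sin(a);n=rod+np.array([c*r[0]-q*r[1],q*r[0]+c*r[1]])
    print(k,Rm.apply(np.r_[n,p[2]]-p).round(1),"rz",round(-np.degrees(a),1))
```

```text
68.68841166040797 15.786317325867268 [-1.96836021 -0.19059838  5.34478167]
1 [ 0.2  5.1 -0. ] rz -4.3
2 [ 0.7 10.3 -0. ] rz -8.6
3 [ 1.6 15.3 -0. ] rz -12.9
4 [ 2.9 20.3 -0. ] rz -17.2
5 [ 4.6 25.2 -0. ] rz -21.5
6 [ 6.6 29.9 -0. ] rz -25.8
7 [ 9.  34.5 -0. ] rz -30.1
8 [11.7 38.9 -0. ] rz -34.4
9 [14.7 43.  -0. ] rz -38.7
10 [18.1 47.  -0. ] rz -43.0
```

>>> apply_moves(plan="0.1 2.5 0 0 0 -2.1 -1;0.2 5.1 0 0 0 -4.3 -1;0.4 7.7 0 0 0 -6.4 -1;0.7 10.3 0 0 0 -8.6 -1;1.1 12.8 0 0 0 -10.7 -1;1.6 15.3 0 0 0 -12.9 -1;2.2 17.8 0 0 0 -15 -1;2.9 20.3 0 0 0 -17.2 -1;3.7 22.7 0 0 0 -19.3 -1;4.6 25.2 0 0 0 -21.5 -1;5.6 27.6 0 0 0 -23.6 -1;6.6 29.9 0 0 0 -25.8 -1;7.8 32.2 0 0 0 -27.9 -1;9 34.5 0 0 0 -30.1 -1;10.3 36.7 0 0 0 -32.2 -1;11.7 38.9 0 0 0 -34.4 -1;13.2 41 0 0 0 -36.5 -1;14.7 43 0 0 0 -38.7 -1;16.4 45 0 0 0 -40.8 -1;18.1 47 0 0 0 -43 -1")

```text
clock: 6.65
eef_pos: [549.4, 13.2, 268.8]
ee_rot: [-3.141, -0.001, 0.851]
contact_force: [-0.2, 3.9, 5.8]
finger_gap: 16.0
gripper_force: 24.3
```

>>> apply_moves(plan="0 0 0 0 0 0 -1;0 0 0 0 0 0 -1;0 0 0 0 0 0 -0.6;0 0 0 0 0 0 -0.2;0 0 0 0 0 0 0.2;0 0 -30 0 0 0 0.4;0 0 -60 0 0 0 0.5;0 0 -110 0 0 0 0.5;0 0 -130 0 0 0 0;0 0 -130 0 0 0 -1;0 0 -130 0 0 0 -1")

```text
clock: 8.02
eef_pos: [548.7, 12.7, 397.4]
ee_rot: [-3.141, 0.001, 0.85]
contact_force: [1.1, 0.3, -0.6]
finger_gap: 9.5
gripper_force: 0.0
```

Run:
```python
from h import *
s=read_state();print(s["clock"],s["eef_pos"],s["ee_rot"],s["joint_pos"].round(2),s["finger_gap"])
c=calibration("wrist");im,d=get_image("wrist");z=dict(im=im,d=d,**{k:np.array(c[k]) for k in("mtx","R","t")})
im,W=meas(z)
m=(W[...,2]>80)&(W[...,2]<102)&(np.hypot(W[...,0]-503,W[...,1]+41)<55)
w=W[m];print("beaker",len(w),w.min(0).round(),w.max(0).round())
sc=get_image("scene")[0]; a=np.hstack([cv2.resize(im,(400,300)),cv2.resize(sc[140:320,150:390],(400,300))])
cv2.imwrite("pics/w2.png",a[:,:,::-1])
```

```text
8.025 [548.66338495  12.70675132 397.3593268 ] [-3.14081102e+00  1.12035212e-03  8.49519338e-01] [-0.8   0.11  0.74  1.69 -0.08  1.37 -0.77] 9.452049306075775
screw 261 mean [549.7  12.8 291.4] circ [549.7  12.7] 8.0
button 397 mean [503.9 -39.  324.6] circ [503.  -40.2] 10.0
rod 175 mean [594.5  64.4 288. ] circ [594.5  64.4] 6.4
beaker 256 [468. -76.  80.] [540.  -5.  95.]
```

View pics/w2.png

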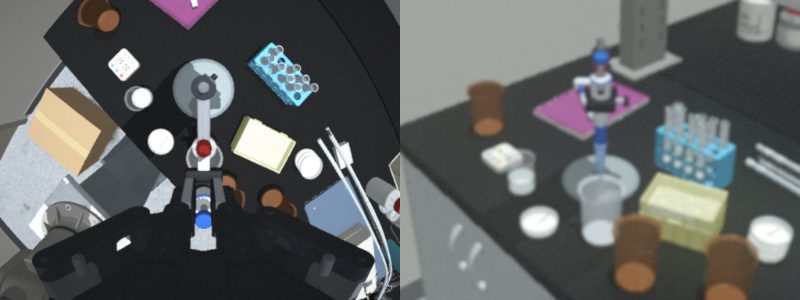

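The tip now hangs over the clear beaker (right half, tip at (601,165), beaker at (602,205)). The button at (503,-40) matches the beaker centre at (503.5,-40). Next I go above the button.

Run:
```python
from h import *
shift([503.3,-40,334],0.85)
```

```text
shift [-69.5   0.8  63.4] rot [-0.   0.1 -0. ]
```

>>> apply_moves(plan="-35 0.8 0 0 0 0 -1;-69.5 0.8 0 0 0 0 -1;-69.5 0.8 0 0 0 0 -1;-69.5 0.8 30 0 0 0 -1;-69.5 0.8 50 0 0 0 -1;-69.5 0.8 60 0 0 0 -1;-69.5 0.8 63 0 0 0 -1;-69.5 0.8 63 0 0 0 -1;-69.5 0.8 63 0 0 0 -1")

```text
clock: 9.25
eef_pos: [504.1, -40.0, 335.9]
ee_rot: [3.141, -0.001, 0.85]
contact_force: [0.1, 0.3, -0.7]
finger_gap: 0.2
gripper_force: 0.0
```

>>> apply_moves(plan="-0.7 0 2 0 0 0 -1;-0.7 0 4 0 0 0 -1;-0.7 0 6 0 0 0 -1;-0.7 0 7 0 0 0 -1;-0.7 0 8 0 0 0 -1;-0.7 0 9 0 0 0 -1;-0.7 0 10 0 0 0 -1;-0.7 0 11 0 0 0 -1;-0.7 0 12 0 0 0 -1;-0.7 0 12 0 0 0 -1")

```text
clock: 10.5
eef_pos: [503.4, -40.6, 323.3]
ee_rot: [3.142, 0.0, 0.85]
contact_force: [-0.2, 0.1, 2.8]
finger_gap: -0.0
gripper_force: 1.0
```

Contact is made, about 3 mm down. I continue in small steps.

>>> apply_moves(plan="0 0 1 0 0 0 -1;0 0 2 0 0 0 -1;0 0 3 0 0 0 -1;0 0 3 0 0 0 -1")

```text
clock: 11.0
eef_pos: [503.4, -40.5, 320.3]
ee_rot: [3.142, 0.0, 0.85]
contact_force: [0.8, 0.1, 1.8]
finger_gap: 0.2
gripper_force: 1.2
```

>>> apply_moves(plan="0 0 0.7 0 0 0 -1;0 0 1.4 0 0 0 -1;0 0 2 0 0 0 -1;0 0 2 0 0 0 -1")

```text
clock: 11.5
eef_pos: [503.4, -40.5, 318.3]
ee_rot: [-3.142, 0.0, 0.85]
contact_force: [-0.1, 1.1, 3.0]
finger_gap: -0.2
gripper_force: 1.4
```

>>> apply_moves(plan="0 0 0.7 0 0 0 -1;0 0 1.4 0 0 0 -1;0 0 2 0 0 0 -1;0 0 2 0 0 0 -1")

```text
clock: 12.0
eef_pos: [503.4, -40.6, 316.3]
ee_rot: [3.142, 0.0, 0.85]
contact_force: [-0.1, 0.2, 3.8]
finger_gap: 0.0
gripper_force: 1.5
```

>>> apply_moves(plan="0 0 0.7 0 0 0 -1;0 0 1.4 0 0 0 -1;0 0 2 0 0 0 -1;0 0 2 0 0 0 -1")

```text
clock: 12.5
eef_pos: [503.4, -40.5, 314.3]
ee_rot: [3.142, 0.0, 0.85]
contact_force: [-0.3, -0.1, 4.1]
finger_gap: 0.0
gripper_force: 1.7
```

>>> apply_moves(plan="0 0 0.7 0 0 0 -1;0 0 1.5 0 0 0 -1;0 0 1.5 0 0 0 -1")

```text
clock: 12.88
eef_pos: [503.5, -40.6, 313.1]
ee_rot: [3.141, -0.0, 0.85]
contact_force: [-1.5, -0.1, 8.2]
finger_gap: -0.6
gripper_force: 4.3
```

>>> apply_moves(plan="0 0 0.7 0 0 0 -1;0 0 1.5 0 0 0 -1;0 0 1.5 0 0 0 -1")

```text
clock: 13.25
eef_pos: [503.6, -40.6, 311.7]
ee_rot: [3.141, -0.0, 0.85]
contact_force: [-1.4, 0.6, 10.7]
finger_gap: 0.2
gripper_force: 5.0
```

First stop found at about z 313. I continue into the second stroke.

>>> apply_moves(plan="0 0 0.7 0 0 0 -1;0 0 1.5 0 0 0 -1;0 0 1.5 0 0 0 -1")

```text
clock: 13.62
eef_pos: [503.6, -40.6, 310.3]
ee_rot: [3.141, -0.001, 0.85]
contact_force: [-2.8, -0.5, 11.0]
finger_gap: 0.2
gripper_force: 5.6
```

>>> apply_moves(plan="0 0 0.5 0 0 0 -1;0 0 1 0 0 0 -1;0 0 1 0 0 0 -1")

```text
clock: 14.0
eef_pos: [503.6, -40.6, 309.3]
ee_rot: [3.141, -0.001, 0.849]
contact_force: [-2.4, 0.3, 11.4]
finger_gap: -0.0
gripper_force: 6.0
```

>>> apply_moves(plan="0 0 0.3 0 0 0 -1;0 0 0.5 0 0 0 -1;0 0 0.5 0 0 0 -1")

```text
clock: 14.38
eef_pos: [503.6, -40.7, 308.9]
ee_rot: [3.141, -0.001, 0.85]
contact_force: [-1.7, -0.8, 12.9]
finger_gap: -0.2
gripper_force: 6.2
```

>>> apply_moves(plan="0 0 0.5 0 0 0 -1;0 0 0.5 0 0 0 -1")

```text
clock: 14.62
eef_pos: [503.7, -40.7, 308.4]
ee_rot: [3.141, -0.001, 0.849]
contact_force: [-2.2, 0.5, 13.7]
finger_gap: 0.0
gripper_force: 6.4
```

>>> apply_moves(plan="0 0 0.4 0 0 0 -1;0 0 0.4 0 0 0 -1")

```text
clock: 14.88
eef_pos: [503.7, -40.7, 308.0]
ee_rot: [3.141, -0.001, 0.849]
contact_force: [-2.6, -0.8, 13.4]
finger_gap: 0.1
gripper_force: 6.6
```

>>> apply_moves(plan="0 0 0.3 0 0 0 -1;0 0 0.3 0 0 0 -1")

```text
clock: 15.12
eef_pos: [503.9, -40.8, 308.0]
ee_rot: [3.141, -0.001, 0.849]
contact_force: [-3.0, -1.1, 16.2]
finger_gap: 0.1
gripper_force: 8.0
```

>>> apply_moves(plan="0 0 0.2 0 0 0 -1;0 0 0.2 0 0 0 -1")

```text
clock: 15.38
eef_pos: [504.0, -40.8, 307.9]
ee_rot: [3.141, -0.001, 0.849]
contact_force: [-4.0, -1.7, 18.5]
finger_gap: -0.1
gripper_force: 9.1
```

Second stop felt: 18.5 N with almost no further give. I hold and check the tip.

>>> apply_moves(plan="0 0 0 0 0 0 -1;0 0 0 0 0 0 -1;0 0 0 0 0 0 -1;0 0 0 0 0 0 -1;0 0 0 0 0 0 -1")

```text
clock: 16.0
eef_pos: [504.0, -40.8, 307.9]
ee_rot: [3.141, -0.001, 0.849]
contact_force: [-2.5, -2.0, 18.3]
finger_gap: -0.0
gripper_force: 9.1
```

Run:
```python
from h import *
sc=get_image("scene")[0]; cv2.imwrite("pics/s3.png",cv2.resize(sc[150:310,190:350][:,:,::-1],(600,600),interpolation=cv2.INTER_CUBIC))
print(read_state()["contact_force"])
```

```text
[-2.65695423 -0.56739226 18.79896088]
```

View pics/s3.png

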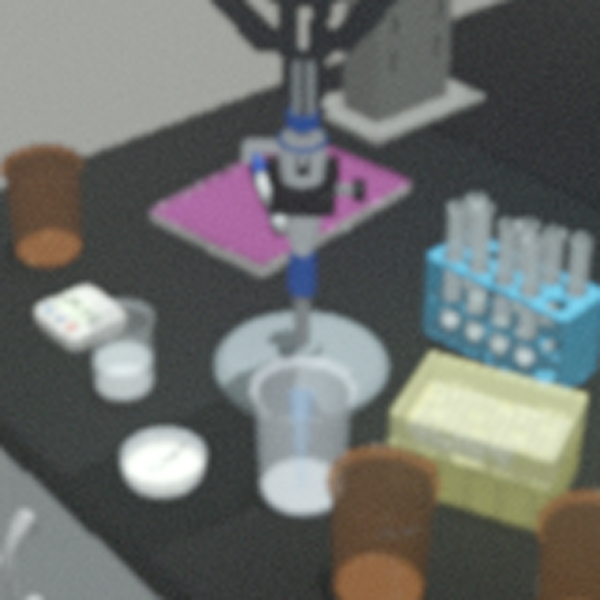

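The tip is in the clear beaker (299,420) and the nozzle is bare (300,320). Now the slow release.

>>> apply_moves(plan="0 0 -0.5 0 0 0 -1;0 0 -1 0 0 0 -1;0 0 -1.7 0 0 0 -1;0 0 -2.4 0 0 0 -1;0 0 -3.1 0 0 0 -1;0 0 -3.8 0 0 0 -1;0 0 -4.5 0 0 0 -1;0 0 -5.2 0 0 0 -1;0 0 -5.9 0 0 0 -1;0 0 -6.6 0 0 0 -1;0 0 -7.3 0 0 0 -1;0 0 -8 0 0 0 -1;0 0 -8.7 0 0 0 -1;0 0 -9.4 0 0 0 -1;0 0 -10.1 0 0 0 -1;0 0 -10.8 0 0 0 -1;0 0 -11.5 0 0 0 -1;0 0 -12.2 0 0 0 -1;0 0 -12.9 0 0 0 -1;0 0 -13.6 0 0 0 -1")

```text
clock: 18.55
eef_pos: [503.3, -40.5, 320.6]
ee_rot: [-3.142, 0.0, 0.85]
contact_force: [1.0, -1.2, 2.0]
finger_gap: 0.1
gripper_force: 1.2
```

>>> apply_moves(plan="0 0 -0.7 0 0 0 -1;0 0 -1.4 0 0 0 -1;0 0 -2.1 0 0 0 -1;0 0 -2.8 0 0 0 -1;0 0 -3.5 0 0 0 -1;0 0 -4.2 0 0 0 -1;0 0 -4.9 0 0 0 -1;0 0 -5.6 0 0 0 -1;0 0 -6.3 0 0 0 -1;0 0 -7 0 0 0 -1;0 0 -7.7 0 0 0 -1;0 0 -8.4 0 0 0 -1;0 0 -9.1 0 0 0 -1;0 0 -10 0 0 0 -1")

```text
clock: 20.3
eef_pos: [503.3, -40.5, 330.5]
ee_rot: [-3.142, 0.0, 0.85]
contact_force: [0.7, -0.0, -0.6]
finger_gap: 0.1
gripper_force: 0.0
```

>>> apply_moves(plan="0 0 -10 0 0 0 -1;0 0 -40 0 0 0 -1;0 0 -80 0 0 0 -1;0 0 -120 0 0 0 -1;0 0 -120 0 0 0 -1;0 0 -120 0 0 0 -1;0 0 -120 0 0 0 -1;0 0 -120 0 0 0 -1")

```text
clock: 21.3
eef_pos: [503.1, -40.5, 450.0]
ee_rot: [-3.141, 0.001, 0.85]
contact_force: [-0.2, 0.1, -0.5]
finger_gap: 0.0
gripper_force: 0.0
```

Run:
```python
from h import *
c=calibration("wrist");im,d=get_image("wrist");meas(dict(im=im,d=d,**{k:np.array(c[k]) for k in("mtx","R","t")}))
sc=get_image("scene")[0]; cv2.imwrite("pics/s4.png",cv2.resize(sc[140:320,150:390][:,:,::-1],(720,540)))
```

```text
screw 191 mean [548.3  11.4 291.9] circ [548.4  11.1] 8.6
button 378 mean [502.9 -40.8 325.2] circ [502.3 -41.2] 10.5
rod 139 mean [593.9  63.1 286.5] circ [594.5  63.7] 6.4
```

View pics/s4.png

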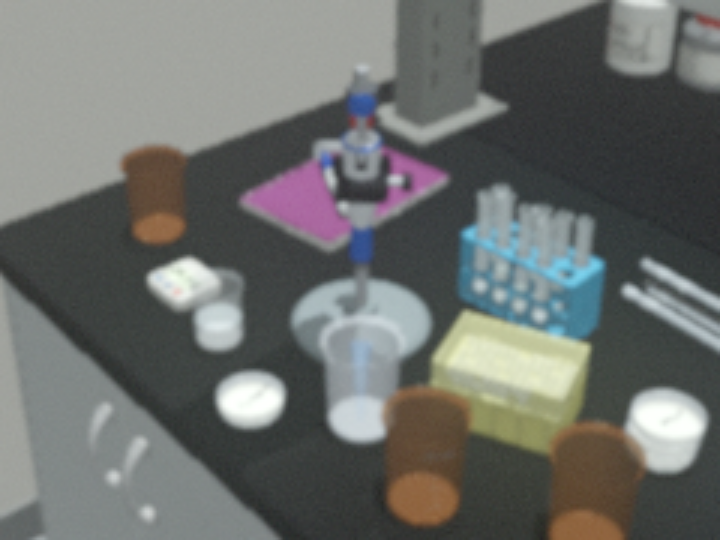

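The button is fully up (z 325), the tip is in the waste beaker (360,365), and everything else stands in its place.

```bash
python3 -c "
from plant import *
print(finish_job())"
```

```text
the job is handed in; nothing more can be done
None
```

The job is handed in: the tip was pushed off into the clear plastic waste beaker at the second stop (readings up to about 19 N), the button came up slowly to its full height, and both beakers still stand, at about 21 s on the robot's clock.

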